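# Index the inspection turntable and unload the brass valve body

### The job

Swing the indexing turntable, which has an upright black handle, a quarter turn anticlockwise (seen from above), no further, so that it clicks into its next detent with the brass valve body still in its cradle and clear of the inspection camera. Then lift the valve body out and set it down gently, lying flat, in the empty grey tray, leaving the table in that detent and the jar and the screwdriver undisturbed.

Things in the scene. Friction and masses are not known exactly. Their poses are not given: they have to be found in the camera images.
- turntable (a joint): Turntable angle, rad: 0 at the start, seated in a detent; grows anticlockwise from above; next detent at 1.571. A spring roller pulls it in from about 0.07 rad either side; entering or leaving a detent takes 5 to 9 N at the handle. Between detents it turns with about 1 N of friction and stays where left. Nothing else stops it beyond the detent.
- axis (a point): Centre of the aluminium turntable disc (280 mm diameter), on its axis at the disc's top face, 80 mm above the bench. Fixed, does not turn. z up; -x points to the station's front, to the robot within 0.3 rad. At the start the brass part is on the +y side and the handle on the -x side; after the quarter turn the part is at -x and the handle at -y.
- camera (a point): Underside of the fixed black inspection camera, 205 mm above the bench, over the place where the brass part starts. The camera is 40 mm wide; a boom 315 mm above the bench carries it from a column that stands, in the frame of point axis, at x 165 mm, y 125 mm.
- handle (a point): Middle of the top of the table's upright black handle: a round post 24 mm in diameter and 68 mm high on the disc, 112 mm from the axis, with free space round it (a flat 34 mm washer, 6 mm high, at its foot). This point is 148 mm above the bench.
- cradle (a point): Seat of the valve body's middle in its grey cradle, turning with the table: 45 mm above the disc, 90 mm from the axis; x along the part, z up. The part lies on a block 24 mm high, 36 mm wide. Posts 50 mm high flank its round ends, 34 to 50 mm from the middle along x; the square middle is free on both y sides. The opposite cradle is empty.
- valve_mid (a point): Middle of the loose brass valve body. It is a square block 50 mm long (x), 42 mm by 42 mm (y, z), with round threaded ends 28 mm in diameter making it 114 mm long along x. 0.4 to 0.65 kg. It lies level along the cradle, free to lift straight up; grip the square block across y.
- valve: The same valve body; this origin is the centre of its underside, 21 mm below its middle.
- tray_in (a point): Centre of the inner floor of the empty grey tray, 6 mm above the bench. Outside 260 mm (x) by 190 mm (y) by 50 mm high, walls 6 mm, open top, fixed. It stands left or right of the turntable, the full tray on the other side.
- full_tray: Bystander: tray of the same size, fixed, full of small brass bushings up to 36 mm above the bench; origin at the centre of its underside.
- jar: Bystander: loose white plastic jar, 64 mm diameter, 85 mm high; origin at the centre of its underside.
- driver: Bystander: loose screwdriver, 190 mm long, lying on the bench; x towards its tip.
There are look-alikes about, which are no part of the job. What is shaped like the valve but green, pink or turquoise is not meant.

How it is judged:
By the outcome, as a careful person would: the job done as asked, in the order asked, and still so for the second after the job is handed in, with the robot touching nothing.
It also fails if it takes over 64 s, if anything falls off the work surface, if the arm or the gripper's body presses on something with over 40 N, if the wrist force passes 120 N, or if a joint passes its speed limit or range.

### The arm

A 6-joint arm with a two-finger parallel gripper is mounted at the origin on the work surface. World frame = base frame: x ahead of the robot, y to its left, z up, the work surface at z = 0. Lengths are in m, angles in rad, forces in N, time in s.
With the tool pointing down it reaches from about 0.25 to 0.725 m from the base axis. Payload 4 kg.
Tool frame: the origin (TCP) lies on the centre line of the jaws, within the pads' length; the fingertips stand 19 mm ahead of it and the grasp point (between the pads) is the TCP; z points along the fingers, y is the direction in which the jaws open and shut (so a half turn about z gives the same grasp; the last joint's range is limited). The gripper opens to 85 mm and grips with 20 to 120 N. Pads are 22 mm wide; open, the fingers measure 114 mm over their backs; the gripper's body (76 mm by 85 mm) begins 54 mm behind the grasp point. The pads swing forward as they close: fully open they stand 13 mm farther back than shut.
Start: joints at [1.264, 0.241, 0.005, 1.335, 0, 1.571], TCP at [0.151, 0.477, 0.25] pointing down, gripper open.
Joint ranges: [-2.72, 2.72], [-1.05, 1.87], [-1.09, 1.28], [-1.99, 2.15], [-1.42, 1.44], [-3.14, 3.14]. Speed limits (rad/s): [2.79, 2.79, 3.14, 3.14, 3.14, 3.14].

### API

Orientations are given as a unit quaternion [x, y, z, w].
In Python, from workcell import bot gives the robot as it stands. The module is installed in compiled form; this text tells all that it offers.
- The arm moves only by the shell command python3 -m handwheel 'ROWS' [OPENING]. ROWS is JSON, a list of rows, each an object of numbers: "dx", "dy", "dz": the shift along the tool's x, y, z as a fraction of full scale; "ax", "ay", "az": the turn, a rotation vector about the tool's x, y, z as a fraction of full scale. In form: [{"dx": .., "dy": .., "dz": .., "ax": .., "ay": .., "az": ..}, ...]. A call has 1 to 12 rows; each row shifts and turns the commanded pose from where the row before left it, along the tool's axes as they then stand; what a row does not reach is not made up. Full scale, the value 1, is 2.5 cm for a shift and 0.15 rad for a turn. A row lasts 1/10 s, in which the tool goes at most 50 mm and 8.59 degrees, less where a joint would pass 70% of its speed; a pose out of reach is approached as far as the arm can. A call with a number of a shift or a turn outside -1 to 1 is refused whole. A call with a gripper value outside its range is refused whole. OPENING is the gripper's target within -1 to 1 (fully open at 1, half-way at 0, shut at -1), set as the call begins (- or left out, the last holds). The fingers move at their own pace and stop on an object; the grip force is fixed at half the most. Time passes only in rows, so rows that do not move let the fingers close. It gives the time, the measured TCP pose, the force and the opening at its end, in the units of the state.
- bot.get_obs(): the state, without advancing time (a new reading comes with each control period).
- bot.camera(name): name is "side" or "top"; returns a dict with "img" (420x560x3 uint8, red, green, blue), "intrinsics" (3x3 intrinsics, pixels), "eye" and "rotation" of the camera in the world. Camera axes: x right, y down, z forward; pixel columns grow to the right and rows downward; lengths in m; the calibration is good to about 2 mm. A picture is of the moment at which its call begins. There is no depth.
- bot.job_done(): hands the job in, once; it reports no verdict.
Trained networks look in a picture, given as the dict that the camera call returned (one of the last four; its "shot" number tells which), for a name from the list of things; names that differ only in an ending like _2 or _b are one class to them, and where a whole thing is asked for, a point or a joint stands for the part that bears it (a point fixed in the world has none). Each returns a list of dicts, best first, with "confidence" (0 to 1); they miss things now and then, are a little off and sometimes report something else, mostly with a low value. They report only what shows in the picture. A call takes as long as a camera call. They do not tell look-alikes from the thing itself.
- bot.trace(thing, picture): "region" (420x560 bool, what is visible of it) and "rect" ([centre column, centre row, width, height] in pixels, round what is visible of it).
The state is a dict: "clock": time; "joint_pos": joint angles; "joint_vel": joint speeds; "tau": joint torques, N m; "eef_pos": TCP position; "tool_rot": TCP orientation; "ft_force": force on the tool from outside, world axes, zero at the start; "ft_torque": the same for the moment, N m; "grip_width": finger opening in m.
Only numpy, scipy, OpenCV 4.12 (cv2) and the standard library are available. Lean on these libraries where they do the work, as an engineer would, in place of code of your own. Each camera call takes 0.05 s, during which the arm holds its last target.

## Working session

There is one attempt and no reset: what is moved stays moved. The work goes in short steps, Python scripts to look and compute and a shell command to move; the robot and the scene stay as the last step left them, time stands still between calls to the robot, and variables do not carry over. Pictures are saved under pics/ and viewed, and the job is handed in when it is done.

```bash
mkdir -p pics; python3 - <<'E'
from workcell import bot
import cv2,numpy as np
o=bot.get_obs();print({k:np.round(v,3).tolist() for k,v in o.items()})
for n in("side","top"):
    p=bot.camera(n);cv2.imwrite(f"pics/{n}0.png",p["img"][:,:,::-1]);print(n,p["intrinsics"],p["eye"],p["rotation"])
    for t in("turntable","handle","cradle","valve","tray_in","full_tray","jar","driver","camera"):
        try:print(t,[(round(d["confidence"],2),np.round(d["rect"]).tolist()) for d in bot.trace(t,p)])
        except Exception as e:print(t,e)
E
```

```text
{'clock': 0.0, 'joint_pos': [1.264, 0.241, 0.004, 1.335, -0.0, 1.571], 'joint_vel': [-0.0, -0.001, -0.001, -0.002, 0.001, 0.0], 'tau': [-0.0, -37.232, 25.241, 0.017, -0.0, -0.0], 'eef_pos': [0.151, 0.476, 0.249], 'tool_rot': [0.153, 0.988, -0.001, -0.0], 'ft_force': [0.304, 0.538, 0.775], 'ft_torque': [0.008, 0.012, -0.015], 'grip_width': 0.085}
side [[501.74309031   0.         278.85418371]
 [  0.         501.74309031 210.97777803]
 [  0.           0.           1.        ]] [1.1610819  0.94612913 1.37753907] [ 0.23993999  0.91044726 -0.32370878 -0.09341957]
turntable [(0.65, [293.0, 206.0, 81.0, 76.0])]
handle [(0.76, [292.0, 205.0, 81.0, 72.0])]
cradle []
valve [(0.75, [202.0, 226.0, 19.0, 32.0]), (0.66, [309.0, 214.0, 32.0, 20.0]), (0.62, [344.0, 331.0, 27.0, 37.0]), (0.59, [408.0, 326.0, 34.0, 24.0])]
tray_in [(0.72, [268.0, 134.0, 84.0, 59.0])]
full_tray [(0.65, [386.0, 266.0, 104.0, 82.0]), (0.65, [284.0, 223.0, 97.0, 110.0])]
jar [(0.76, [310.0, 287.0, 23.0, 32.0])]
driver [(0.77, [214.0, 159.0, 45.0, 12.0]), (0.4, [292.0, 202.0, 85.0, 73.0])]
camera [(0.76, [286.0, 223.0, 94.0, 112.0])]
top [[380.65226103   0.         276.67460267]
 [  0.         380.65226103 199.22311348]
 [  0.           0.           1.        ]] [0.43357549 0.08238053 1.15572878] [ 0.71316058 -0.69351354  0.07285259 -0.07164813]
turntable [(0.97, [295.0, 236.0, 98.0, 98.0])]
handle [(0.72, [295.0, 234.0, 102.0, 94.0])]
cradle [(0.9, [297.0, 236.0, 94.0, 96.0])]
valve [(0.67, [149.0, 201.0, 40.0, 15.0]), (0.66, [264.0, 235.0, 19.0, 43.0]), (0.64, [329.0, 147.0, 32.0, 32.0]), (0.58, [115.0, 258.0, 39.0, 28.0])]
tray_in [(0.88, [432.0, 286.0, 75.0, 100.0]), (0.56, [181.0, 285.0, 81.0, 100.0])]
full_tray [(0.58, [180.0, 282.0, 78.0, 100.0])]
jar [(0.86, [201.0, 199.0, 24.0, 27.0]), (0.74, [418.0, 200.0, 47.0, 45.0])]
driver [(0.84, [419.0, 200.0, 46.0, 41.0])]
camera [(0.73, [287.0, 215.0, 114.0, 139.0])]
```

View pics/side0.png

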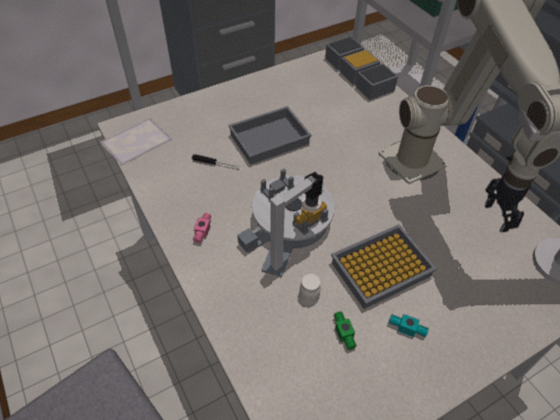

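View pics/top0.png

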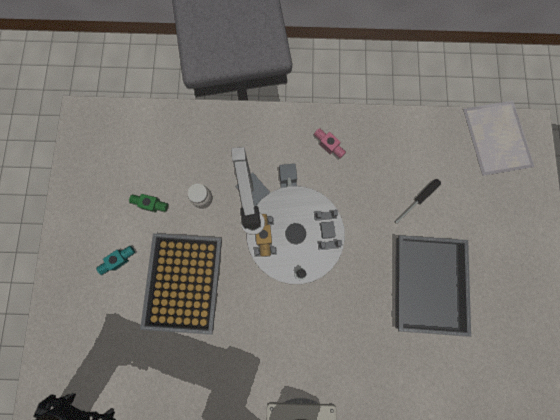

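```bash
cat > h.py <<'E'
from workcell import bot
import cv2,numpy as np
from scipy.spatial.transform import Rotation as R
def ray(p,u,v):
    d=np.linalg.inv(p["intrinsics"])@[u,v,1];return R.from_quat(p["rotation"]).as_matrix()@d
def at(p,u,v,z):
    d=ray(p,u,v);e=np.array(p["eye"]);return e+d*(z-e[2])/d[2]
def proj(p,X):
    c=R.from_quat(p["rotation"]).as_matrix().T@(np.array(X)-p["eye"]);k=p["intrinsics"]@c;return k[:2]/k[2]
def crop(p,u0,v0,u1,v1,s,f):
    cv2.imwrite(f,cv2.resize(p["img"][v0:v1,u0:u1,::-1],None,fx=s,fy=s,interpolation=cv2.INTER_CUBIC))
E
python3 - <<'E'
from h import *
p=bot.camera("top");s=bot.camera("side")
print(proj(p,[0,0,0]),proj(s,[0,0,0]),proj(p,bot.get_obs()["eef_pos"]))
crop(p,220,140,370,290,4,"pics/tc.png");crop(s,230,160,350,280,5,"pics/sc.png")
r=bot.trace("turntable",p)[0]["region"].astype(np.uint8)
c=max(cv2.findContours(r,cv2.RETR_EXTERNAL,cv2.CHAIN_APPROX_NONE)[0],key=len)
h=cv2.convexHull(c)
print(cv2.fitEllipse(h))
h=h[:,0]
w=np.array([at(p,u,v,.08) for u,v in h])[:,:2]
from scipy.optimize import least_squares
print(least_squares(lambda q:np.hypot(*(w-q[:2]).T)-.14,w.mean(0),loss="soft_l1",f_scale=.002).x)
for t in("tray_in",):
    d=bot.trace(t,p)[0];
    cc=max(cv2.findContours(d["region"].astype(np.uint8),cv2.RETR_EXTERNAL,cv2.CHAIN_APPROX_NONE)[0],key=len)
    b=cv2.boxPoints(cv2.minAreaRect(cc));print([np.round(at(p,*q,.05),3).tolist() for q in b])
E
```

```text
[300.46249927 440.57430656] [411.13422781 159.15355241] [ 90.37198872 405.53877705]
((295.2431640625, 234.8214874267578), (97.84617614746094, 99.03270721435547), 134.91976928710938)
[0.55929177 0.02843265]
[[0.291, -0.25, 0.05], [0.565, -0.267, 0.05], [0.565, -0.488, 0.05], [0.292, -0.46, 0.05]]
```

View pics/tc.png

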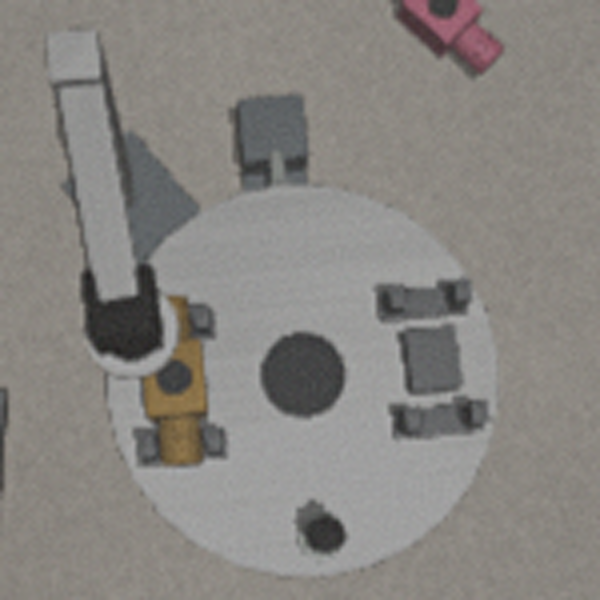

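View pics/sc.png

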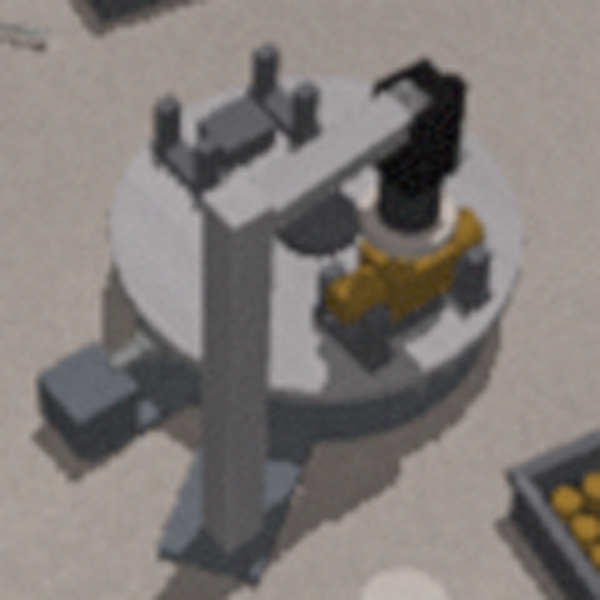

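```bash
python3 - <<'E'
from h import *
p=bot.camera("top");s=bot.camera("side")
def mask(p,lo,hi,box):
    hsv=cv2.cvtColor(p["img"],cv2.COLOR_RGB2HSV);m=cv2.inRange(hsv,lo,hi);z=np.zeros_like(m);u0,v0,u1,v1=box;z[v0:v1,u0:u1]=m[v0:v1,u0:u1];return z
ax=np.array([.5593,.0284])
hp=at(p,301.2,273,.148)[:2];d=hp-ax
print("handle",hp,np.hypot(*d),np.arctan2(-d[1],-d[0]))
# valve top boss/square; centre pixel of dark dot at crop(175,377)
vp=at(p,220+175/4,140+377/4,.146)[:2];d=vp-ax;print("valve",vp,np.hypot(*d),np.arctan2(d[1],d[0])-np.pi/2)
# empty cradle block crop(432,360), z=.104
vp=at(p,220+432/4,140+360/4,.104)[:2];d=vp-ax;print("ecr",vp,np.hypot(*d),np.arctan2(-d[1],-d[0])-np.pi/2)
# column top crop (75,55)
c=at(p,220+75/4,140+55/4,.315)[:2];d=c-ax;print("col",d,np.hypot(*d),np.arctan2(d[1],d[0])-np.arctan2(125,165))
# hub in side & handle in side
hm=(s["img"].max(2)<45)
a=np.append(ax,.08);print("axis in side crop",(proj(s,a)-[230,160])*5)
th=np.linspace(0,2*np.pi,60)
im=s["img"][:,:,::-1].copy();im2=p["img"][:,:,::-1].copy()
for P,I in((s,im),(p,im2)):
    for t in th:
        u=proj(P,[ax[0]+.14*np.cos(t),ax[1]+.14*np.sin(t),.08]);I[int(round(u[1])),int(round(u[0]))]=(0,0,255)
cv2.imwrite("pics/s1.png",cv2.resize(im[160:280,230:350],None,fx=5,fy=5));
cv2.imwrite("pics/t1.png",cv2.resize(im2[130:340,360:500],None,fx=2.8,fy=2.8,interpolation=cv2.INTER_CUBIC))
cv2.imwrite("pics/s2.png",cv2.resize(im[100:170,220:320],None,fx=6,fy=6,interpolation=cv2.INTER_CUBIC))
E
```

```text
handle [0.44878054 0.01443724] 0.11139797687275994 0.12567175802738134
valve [0.54719364 0.11528994] 0.0877292795815585 0.13843861509777566
ecr [ 0.56873191 -0.06126266] 0.09015737820673315 0.10480784766074791
col [0.15367651 0.14556048] 0.21167031827985808 0.10995038078776975
axis in side crop [312.74371538 220.53258125]
```

View pics/s1.png

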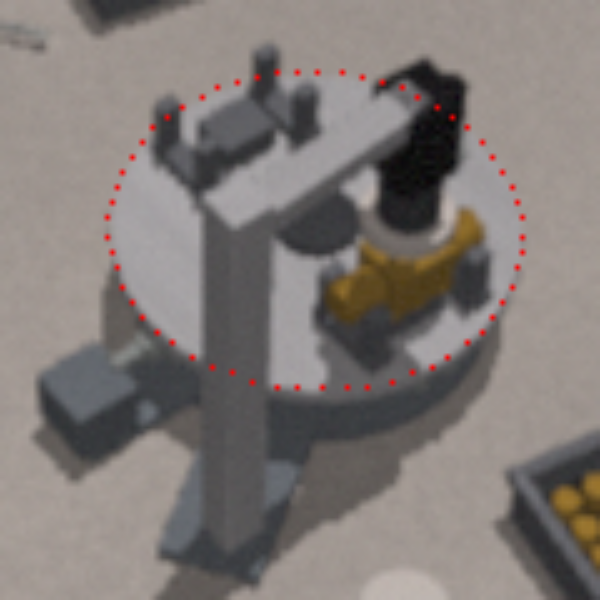

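View pics/t1.png

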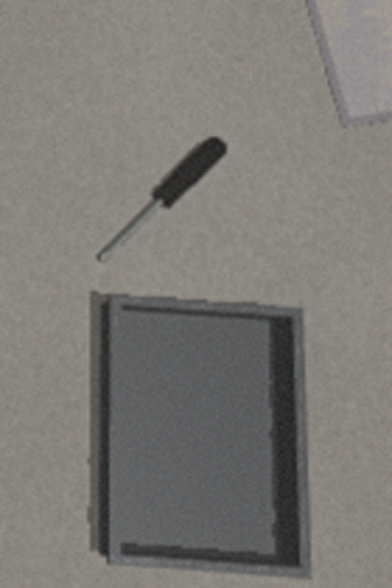

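View pics/s2.png

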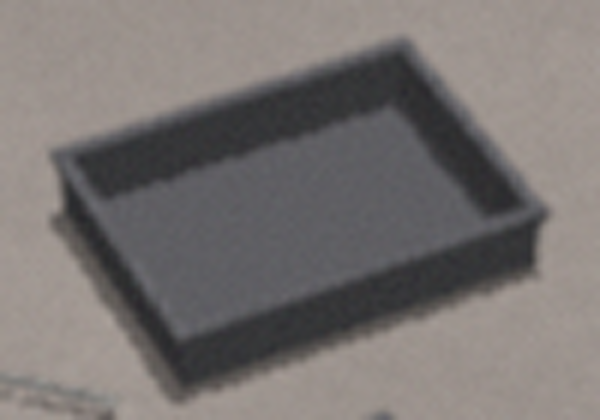

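```bash
cat >> h.py <<'E'
def togo(x,yaw=None,n=None):
    """tool-axis shift in full-scale units to world point; turn needed for tool y at given yaw"""
    o=bot.get_obs();M=R.from_quat(o["tool_rot"]).as_matrix()
    cy=np.arctan2(M[1,1],M[0,1]);e=np.array(o["eef_pos"])
    if yaw is not None:
        T=np.array([[ np.sin(yaw)*-1,np.cos(yaw),0],[np.cos(yaw),np.sin(yaw),0],[0,0,-1]]).T
        T=np.column_stack([np.cross([np.cos(yaw),np.sin(yaw),0],[0,0,-1]),[np.cos(yaw),np.sin(yaw),0],[0,0,-1]])
        rv=R.from_matrix(M.T@T).as_rotvec();print("turn units",np.round(rv/.15,2))
        print("shift after turn",np.round(T.T@(np.array(x)-e)/.025,2))
    print("pos",e.round(4),"yaw",cy.round(4),"j6",np.round(o["joint_pos"][5],2),"shift now",np.round(M.T@(np.array(x)-e)/.025,2),"t",o["clock"],"F",np.round(o["ft_force"],1),"w",o["grip_width"])
E
python3 - <<'E'
from h import *
togo([.449,.016,.249],np.pi/2+.118)
p=bot.camera("top")
for q in((110,295),(302,308),(310,575),(108,562)):print(at(p,360+q[0]/2.8,130+q[1]/2.8,.05).round(4))
s=bot.camera("side")
for q in((403,38),(548,213),(180,340),(55,152)):print(at(s,220+q[0]/6,100+q[1]/6,.05).round(4))
E
```

```text
turn units [ 0.    0.   -2.83]
shift after turn [ -9.67 -19.7    0.05]
pos [0.151  0.4767 0.2503] yaw 1.264 j6 1.57 shift now [-16.93 -13.97   0.05] t 1.3 F [ 0.7  0.4 -0.9] w 0.08548890357872242
[ 0.5658 -0.2764  0.05  ]
[ 0.5579 -0.4756  0.05  ]
[ 0.2937 -0.4638  0.05  ]
[ 0.3006 -0.2643  0.05  ]
[ 0.294  -0.4576  0.05  ]
[ 0.3013 -0.2586  0.05  ]
[ 0.5656 -0.2706  0.05  ]
[ 0.5557 -0.467   0.05  ]
```

```bash
python3 -m handwheel '[{"az":-0.943},{"az":-0.943},{"az":-0.943},{"dx":-0.483,"dy":-0.985},{"dx":-0.483,"dy":-0.985},{"dx":-0.483,"dy":-0.985},{"dx":-0.483,"dy":-0.985},{"dx":-0.483,"dy":-0.985},{"dx":-0.483,"dy":-0.985},{"dx":-0.483,"dy":-0.985},{"dx":-0.483,"dy":-0.985},{"dx":-0.483,"dy":-0.985}]' 1 && python3 -m handwheel '[{"dx":-0.483,"dy":-0.985},{"dx":-0.483,"dy":-0.985},{"dx":-0.483,"dy":-0.985},{"dx":-0.483,"dy":-0.985},{"dx":-0.483,"dy":-0.985},{"dx":-0.483,"dy":-0.985},{"dx":-0.483,"dy":-0.985},{"dx":-0.483,"dy":-0.985},{"dx":-0.483,"dy":-0.985},{"dx":-0.483,"dy":-0.985},{"dx":-0.483,"dy":-0.985},{}]'
python3 - <<'E'
from h import *
togo([.449,.016,.125],np.pi/2+.118)
E
```

```text
turn units [-0.   -0.   -2.83]
shift after turn [ -9.67 -19.7    5.01]
pos [0.151  0.4766 0.2503] yaw 1.264 j6 1.57 shift now [-16.93 -13.96   5.01] t 1.4 F [ 0.4 -1.   0.9] w 0.08546870164915175invalid input
```

```bash
python3 -m handwheel '[{"dx":0,"dy":0,"dz":0,"ax":0,"ay":0,"az":-0.943},{"dx":0,"dy":0,"dz":0,"ax":0,"ay":0,"az":-0.943},{"dx":0,"dy":0,"dz":0,"ax":0,"ay":0,"az":-0.943}]' 1
```

```text
clock: 1.7
eef_pos: [0.151, 0.4766, 0.2503]
tool_rot: [-0.062, 0.998, -0.0, 0.0]
ft_force: [-0.4, -0.3, 0.2]
grip_width: 0.0854
```

All keys are needed in each row.

```bash
python3 -m handwheel '[{"dx":-0.48,"dy":-0.985,"dz":0,"ax":0,"ay":0,"az":0},{"dx":-0.48,"dy":-0.985,"dz":0,"ax":0,"ay":0,"az":0},{"dx":-0.48,"dy":-0.985,"dz":0,"ax":0,"ay":0,"az":0},{"dx":-0.48,"dy":-0.985,"dz":0,"ax":0,"ay":0,"az":0},{"dx":-0.48,"dy":-0.985,"dz":0,"ax":0,"ay":0,"az":0},{"dx":-0.48,"dy":-0.985,"dz":0,"ax":0,"ay":0,"az":0},{"dx":-0.48,"dy":-0.985,"dz":0,"ax":0,"ay":0,"az":0},{"dx":-0.48,"dy":-0.985,"dz":0,"ax":0,"ay":0,"az":0},{"dx":-0.48,"dy":-0.985,"dz":0,"ax":0,"ay":0,"az":0},{"dx":-0.48,"dy":-0.985,"dz":0,"ax":0,"ay":0,"az":0}]' 
python3 - <<'E'
from h import *
togo([.449,.016,.125],np.pi/2+.118)
E
```

```text
clock: 2.7
eef_pos: [0.2995, 0.2452, 0.2505]
tool_rot: [-0.059, 0.998, 0.0, 0.0]
ft_force: [-0.3, -0.1, -0.9]
grip_width: 0.0852
turn units [ 0.  0. -0.]
shift after turn [-4.86 -9.81  5.02]
pos [0.2995 0.2452 0.2505] yaw 1.6885 j6 0.57 shift now [-4.86 -9.81  5.02] t 2.7 F [-0.3 -0.1 -0.9] w 0.0851654866891013
```

```bash
python3 -m handwheel '[{"dx":-0.486,"dy":-0.981,"dz":0,"ax":0,"ay":0,"az":0},{"dx":-0.486,"dy":-0.981,"dz":0,"ax":0,"ay":0,"az":0},{"dx":-0.486,"dy":-0.981,"dz":0,"ax":0,"ay":0,"az":0},{"dx":-0.486,"dy":-0.981,"dz":0,"ax":0,"ay":0,"az":0},{"dx":-0.486,"dy":-0.981,"dz":0,"ax":0,"ay":0,"az":0},{"dx":-0.486,"dy":-0.981,"dz":0,"ax":0,"ay":0,"az":0},{"dx":-0.486,"dy":-0.981,"dz":0,"ax":0,"ay":0,"az":0},{"dx":-0.486,"dy":-0.981,"dz":0,"ax":0,"ay":0,"az":0},{"dx":-0.486,"dy":-0.981,"dz":0,"ax":0,"ay":0,"az":0},{"dx":-0.486,"dy":-0.981,"dz":0,"ax":0,"ay":0,"az":0},{"dx":0,"dy":0,"dz":0,"ax":0,"ay":0,"az":0}]' 
python3 - <<'E'
from h import *
togo([.449,.016,.125],np.pi/2+.118)
s=bot.camera("side");crop(s,250,130,370,250,5,"pics/s3.png")
print((proj(s,[.449,.016,.148])-[250,130])*5)
E
```

```text
clock: 3.8
eef_pos: [0.45, 0.0147, 0.2502]
tool_rot: [-0.057, 0.998, -0.0, 0.0]
ft_force: [-1.1, 1.0, -0.8]
grip_width: 0.0855
turn units [-0.01  0.01 -0.03]
shift after turn [0.03 0.06 5.01]
pos [0.45   0.0147 0.2502] yaw 1.6845 j6 -0.08 shift now [0.04 0.06 5.01] t 3.8 F [-1.1  1.  -0.8] w 0.08550104506768376
[347.6078354  232.13637056]
```

View pics/s3.png

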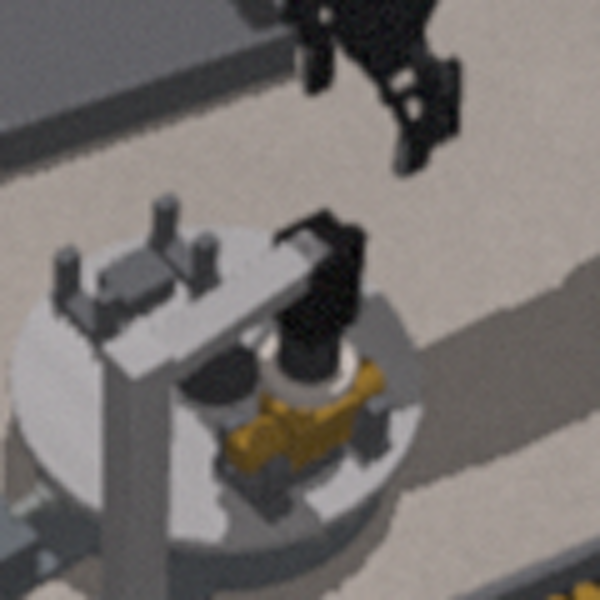

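The side view shows the gripper above the handle, which is hidden behind the camera body (about 340,250 in the crop). The crop also confirms that the part in the cradle is brass. I'm descending around the handle now.

```bash
python3 -m handwheel '[{"dx":0,"dy":0.06,"dz":0.6,"ax":0,"ay":0,"az":0},{"dx":0,"dy":0,"dz":0.6,"ax":0,"ay":0,"az":0},{"dx":0,"dy":0,"dz":0.6,"ax":0,"ay":0,"az":0},{"dx":0,"dy":0,"dz":0.6,"ax":0,"ay":0,"az":0},{"dx":0,"dy":0,"dz":0.6,"ax":0,"ay":0,"az":0},{"dx":0,"dy":0,"dz":0.6,"ax":0,"ay":0,"az":0},{"dx":0,"dy":0,"dz":0.6,"ax":0,"ay":0,"az":0},{"dx":0,"dy":0,"dz":0.6,"ax":0,"ay":0,"az":0},{"dx":0,"dy":0,"dz":0.2,"ax":0,"ay":0,"az":0}]' && python3 -m handwheel '[{"dx":0,"dy":0,"dz":0,"ax":0,"ay":0,"az":0},{"dx":0,"dy":0,"dz":0,"ax":0,"ay":0,"az":0},{"dx":0,"dy":0,"dz":0,"ax":0,"ay":0,"az":0},{"dx":0,"dy":0,"dz":0,"ax":0,"ay":0,"az":0},{"dx":0,"dy":0,"dz":0,"ax":0,"ay":0,"az":0}]' -0.15
python3 - <<'E'
from h import *
togo([.449,.016,.125],np.pi/2+.118)
s=bot.camera("top");crop(s,220,170,370,320,4,"pics/t3.png")
E
```

```text
clock: 4.75
eef_pos: [0.4467, 0.0192, 0.1241]
tool_rot: [-0.059, 0.998, 0.0, -0.001]
ft_force: [-0.4, -0.9, -0.0]
grip_width: 0.0856
clock: 5.25
eef_pos: [0.4486, 0.0183, 0.1258]
tool_rot: [-0.059, 0.998, 0.0, 0.001]
ft_force: [0.1, 0.1, -0.2]
grip_width: 0.0363
turn units [-0.    0.01 -0.  ]
shift after turn [-0.   -0.09  0.03]
pos [0.4486 0.0183 0.1258] yaw 1.6882 j6 -0.08 shift now [-0.   -0.09  0.03] t 5.25 F [ 0.1  0.1 -0.2] w 0.03630819024353133
```

View pics/t3.png

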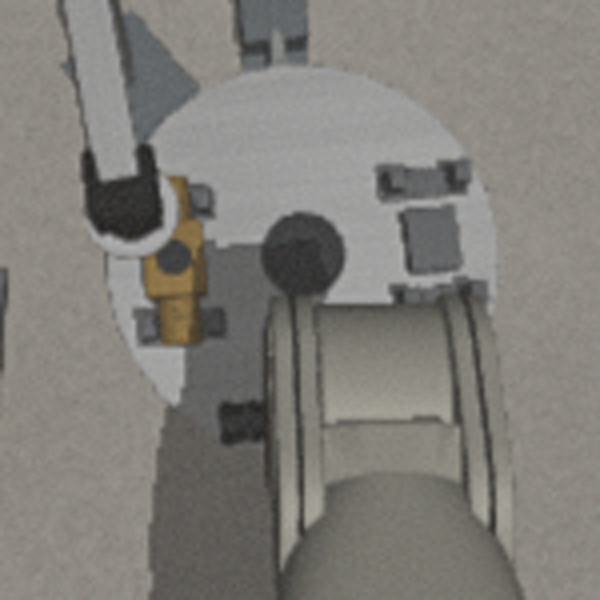

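```bash
python3 -m handwheel '[{"dx":0,"dy":-0.05,"dz":0,"ax":0,"ay":0,"az":0},{"dx":0,"dy":0,"dz":0,"ax":0,"ay":0,"az":0},{"dx":0,"dy":0,"dz":0,"ax":0,"ay":0,"az":0}]' -0.34
python3 - <<'E'
from h import *
togo([.449,.016,.125],np.pi/2+.118)
E
```

```text
clock: 5.6
eef_pos: [0.4488, 0.0166, 0.1256]
tool_rot: [-0.058, 0.998, -0.001, 0.0]
ft_force: [-0.7, -3.3, 1.6]
grip_width: 0.0279
turn units [-0.01  0.   -0.01]
shift after turn [-0.01 -0.02  0.02]
pos [0.4488 0.0166 0.1256] yaw 1.6878 j6 -0.08 shift now [-0.01 -0.02  0.02] t 5.6 F [-0.7 -3.3  1.6] w 0.02788606043029283
```

```bash
python3 -m handwheel '[{"dx":-0.006,"dy":-0.25,"dz":0,"ax":0,"ay":0,"az":-0.35},{"dx":-0.006,"dy":-0.25,"dz":0,"ax":0,"ay":0,"az":-0.35},{"dx":-0.006,"dy":-0.235,"dz":0,"ax":0,"ay":0,"az":-0.35},{"dx":-0.006,"dy":-0.235,"dz":0,"ax":0,"ay":0,"az":-0.35},{"dx":-0.006,"dy":-0.235,"dz":0,"ax":0,"ay":0,"az":-0.35},{"dx":-0.006,"dy":-0.235,"dz":0,"ax":0,"ay":0,"az":-0.35},{"dx":-0.006,"dy":-0.235,"dz":0,"ax":0,"ay":0,"az":-0.35},{"dx":-0.006,"dy":-0.235,"dz":0,"ax":0,"ay":0,"az":-0.35}]'
cat >> h.py <<'E'
def arc(ax=(.5593,.0284),d0=.125):
    o=bot.get_obs();e=np.array(o["eef_pos"])[:2]-ax;th=np.arctan2(-e[1],-e[0])-d0
    print("radius",np.hypot(*e).round(4),"swept",round(th,4),"end",[round(ax[0]+.112*np.sin(d0),4),round(ax[1]-.112*np.cos(d0),4)])
E
python3 - <<'E'
from h import *
arc();togo([.5733,-.0827,.125],np.pi+.125)
E
```

```text
clock: 6.4
eef_pos: [0.4631, -0.0271, 0.125]
tool_rot: [-0.267, 0.964, 0.001, -0.0]
ft_force: [-0.9, 1.9, 1.0]
grip_width: 0.0282
radius 0.1111 swept 0.3985 end [np.float64(0.5733), np.float64(-0.0827)]
turn units [ 0.02  0.01 -7.7 ]
shift after turn [ 2.75 -4.1   0.  ]
pos [ 0.4631 -0.0271  0.125 ] yaw 2.1111 j6 -0.6 shift now [-2.64 -4.17 -0.01] t 6.4 F [-0.9  1.9  1. ] w 0.02818867643309436
```

```bash
python3 -m handwheel '[{"dx":-0.004,"dy":-0.238,"dz":0,"ax":0,"ay":0,"az":-0.35},{"dx":-0.004,"dy":-0.238,"dz":0,"ax":0,"ay":0,"az":-0.35},{"dx":-0.004,"dy":-0.238,"dz":0,"ax":0,"ay":0,"az":-0.35},{"dx":-0.004,"dy":-0.238,"dz":0,"ax":0,"ay":0,"az":-0.35},{"dx":-0.004,"dy":-0.238,"dz":0,"ax":0,"ay":0,"az":-0.35},{"dx":-0.004,"dy":-0.238,"dz":0,"ax":0,"ay":0,"az":-0.35},{"dx":-0.004,"dy":-0.238,"dz":0,"ax":0,"ay":0,"az":-0.35},{"dx":-0.004,"dy":-0.238,"dz":0,"ax":0,"ay":0,"az":-0.35},{"dx":-0.004,"dy":-0.238,"dz":0,"ax":0,"ay":0,"az":-0.35},{"dx":-0.004,"dy":-0.238,"dz":0,"ax":0,"ay":0,"az":-0.35},{"dx":-0.004,"dy":-0.238,"dz":0,"ax":0,"ay":0,"az":-0.35},{"dx":-0.004,"dy":-0.238,"dz":0,"ax":0,"ay":0,"az":-0.35}]'
python3 - <<'E'
from h import *
arc();togo([.5733,-.0827,.125],np.pi+.125)
E
```

```text
clock: 7.6
eef_pos: [0.5153, -0.074, 0.1249]
tool_rot: [-0.552, 0.834, 0.001, -0.0]
ft_force: [-1.3, 0.3, 0.7]
grip_width: 0.0279
radius 0.1115 swept 1.0399 end [np.float64(0.5733), np.float64(-0.0827)]
turn units [ 0.02  0.01 -3.51]
shift after turn [ 0.63 -2.26 -0.01]
pos [ 0.5153 -0.074   0.1249] yaw 2.7408 j6 -1.31 shift now [-0.59 -2.27 -0.01] t 7.6 F [-1.3  0.3  0.7] w 0.027914276859963085
```

```bash
python3 -m handwheel '[{"dx":-0.005,"dy":-0.238,"dz":0,"ax":0,"ay":0,"az":-0.35},{"dx":-0.005,"dy":-0.238,"dz":0,"ax":0,"ay":0,"az":-0.35},{"dx":-0.005,"dy":-0.238,"dz":0,"ax":0,"ay":0,"az":-0.35},{"dx":-0.005,"dy":-0.238,"dz":0,"ax":0,"ay":0,"az":-0.35},{"dx":-0.005,"dy":-0.238,"dz":0,"ax":0,"ay":0,"az":-0.35},{"dx":-0.005,"dy":-0.238,"dz":0,"ax":0,"ay":0,"az":-0.35},{"dx":-0.005,"dy":-0.238,"dz":0,"ax":0,"ay":0,"az":-0.35},{"dx":-0.005,"dy":-0.238,"dz":0,"ax":0,"ay":0,"az":-0.35},{"dx":-0.002,"dy":-0.12,"dz":0,"ax":0,"ay":0,"az":-0.175},{"dx":-0.002,"dy":-0.12,"dz":0,"ax":0,"ay":0,"az":-0.175},{"dx":-0.002,"dy":-0.12,"dz":0,"ax":0,"ay":0,"az":-0.175},{"dx":0,"dy":0,"dz":0,"ax":0,"ay":0,"az":0}]'
python3 - <<'E'
from h import *
arc();togo([.5733,-.0827,.125],np.pi+.125)
p=bot.camera("top");crop(p,220,140,370,290,4,"pics/t4.png")
s=bot.camera("side");crop(s,230,130,350,250,5,"pics/s4.png")
E
```

```text
clock: 8.8
eef_pos: [0.5733, -0.083, 0.1255]
tool_rot: [0.74, -0.672, 0.001, -0.002]
ft_force: [0.8, 0.1, 0.6]
grip_width: 0.0282
radius 0.1122 swept 1.5712 end [np.float64(0.5733), np.float64(-0.0827)]
turn units [-0.03  0.   -0.19]
shift after turn [-0.01  0.    0.02]
pos [ 0.5733 -0.083   0.1255] yaw -3.0452 j6 -1.81 shift now [-0.01  0.    0.02] t 8.8 F [0.8 0.1 0.6] w 0.028174015575088654
```

View pics/t4.png

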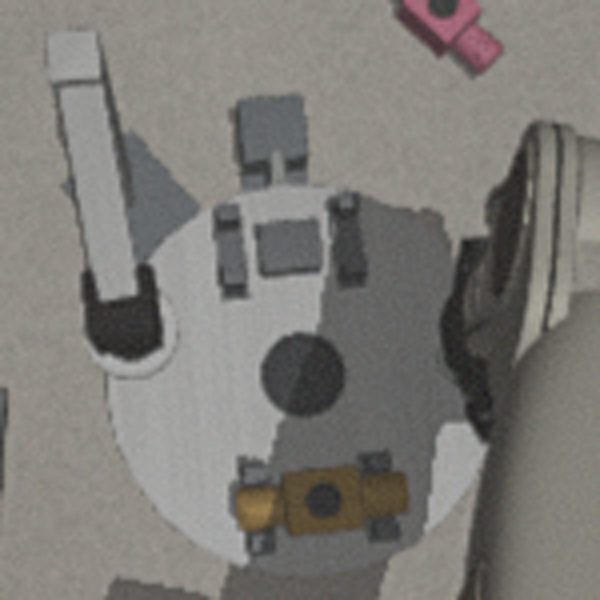

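View pics/s4.png

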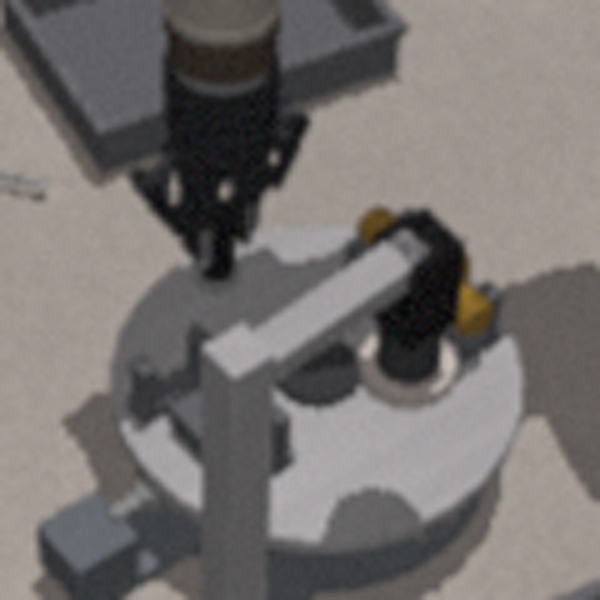

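```bash
python3 - <<'E'
from h import *
p=bot.camera("top");ax=np.array([.5593,.0284])
for n,a,b,z,o in(("valve",(175,377),(323,500),.146,0),("block",(432,360),(289,248),.104,0)):
    A=[at(p,220+q[0]/4,140+q[1]/4,z)[:2]-ax for q in(a,b)]
    print(n,A[1]+ax,np.arctan2(A[1][1],A[1][0])-np.arctan2(A[0][1],A[0][0]))
E
```

```text
valve [0.46932643 0.01577483] -4.7114169172781555
block [0.64519762 0.03951398] 1.5946599465851594
```

```bash
python3 -m handwheel '[{"dx":0,"dy":0,"dz":0,"ax":0,"ay":0,"az":0},{"dx":0,"dy":0,"dz":0,"ax":0,"ay":0,"az":0},{"dx":0,"dy":0,"dz":0,"ax":0,"ay":0,"az":0},{"dx":0,"dy":0,"dz":-0.5,"ax":0,"ay":0,"az":0},{"dx":0,"dy":0,"dz":-0.8,"ax":0,"ay":0,"az":0},{"dx":0,"dy":0,"dz":-0.8,"ax":0,"ay":0,"az":0},{"dx":0,"dy":0,"dz":-0.8,"ax":0,"ay":0,"az":0},{"dx":0,"dy":0,"dz":-0.8,"ax":0,"ay":0,"az":0},{"dx":0,"dy":0,"dz":-0.5,"ax":0,"ay":0,"az":0},{"dx":0,"dy":0,"dz":0,"ax":0,"ay":0,"az":0}]' 0.5
python3 - <<'E'
from h import *
togo([.4693,.0158,.225],np.pi+.125)
p=bot.camera("top");crop(p,220,140,370,290,4,"pics/t5.png")
s=bot.camera("side");crop(s,230,130,350,250,5,"pics/s5.png")
E
```

```text
clock: 9.95
eef_pos: [0.5725, -0.0836, 0.2331]
tool_rot: [0.74, -0.673, 0.002, -0.001]
ft_force: [-0.2, -0.3, 0.2]
grip_width: 0.0643
turn units [-0.03 -0.01 -0.2 ]
shift after turn [-4.46  3.6   0.33]
pos [ 0.5725 -0.0836  0.2331] yaw -3.0462 j6 -1.81 shift now [-4.35  3.73  0.3 ] t 9.95 F [-0.2 -0.3  0.2] w 0.06426550963446208
```

View pics/t5.png

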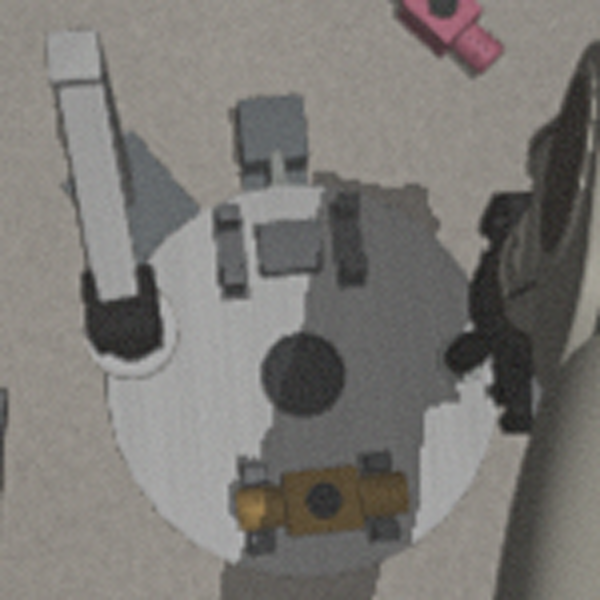

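View pics/s5.png

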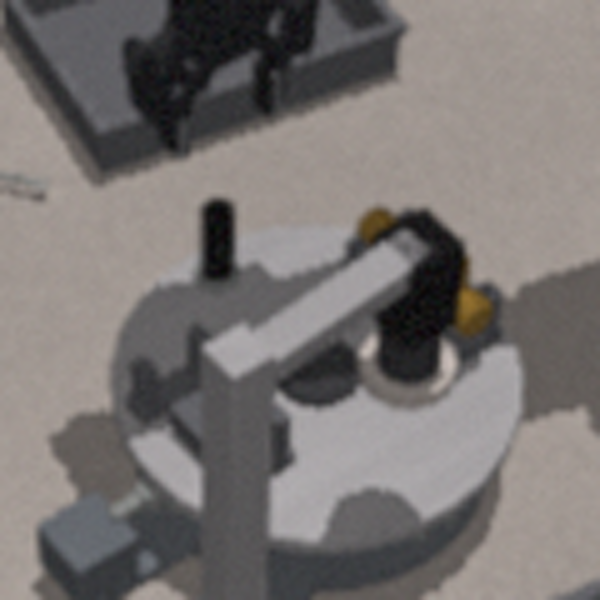

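```bash
python3 -m handwheel '[{"dx":0,"dy":0,"dz":0,"ax":0,"ay":0,"az":-0.18},{"dx":-0.62,"dy":0.52,"dz":0,"ax":0,"ay":0,"az":0},{"dx":-0.62,"dy":0.52,"dz":0,"ax":0,"ay":0,"az":0},{"dx":-0.62,"dy":0.52,"dz":0,"ax":0,"ay":0,"az":0},{"dx":-0.62,"dy":0.52,"dz":0,"ax":0,"ay":0,"az":0},{"dx":-0.62,"dy":0.52,"dz":0,"ax":0,"ay":0,"az":0},{"dx":-0.62,"dy":0.52,"dz":0,"ax":0,"ay":0,"az":0},{"dx":-0.72,"dy":0.52,"dz":0,"ax":0,"ay":0,"az":0},{"dx":0,"dy":0,"dz":0,"ax":0,"ay":0,"az":0},{"dx":0,"dy":0,"dz":0,"ax":0,"ay":0,"az":0}]' 0.9
python3 - <<'E'
from h import *
togo([.4693,.0168,.131],np.pi+.122)
s=bot.camera("side");crop(s,230,130,350,250,5,"pics/s6.png")
h=np.array([273.4,171]);print(proj(s,[.5733,-.0827,.148]),h, at(s,*h,.148),at(s,230+443/5,130+540/5,.08))
E
```

```text
clock: 11.05
eef_pos: [0.4672, 0.0158, 0.2298]
tool_rot: [0.75, -0.662, -0.0, 0.0]
ft_force: [0.6, -0.1, 0.4]
grip_width: 0.0811
turn units [ 0.01 -0.    0.01]
shift after turn [-0.03 -0.09  3.95]
pos [0.4672 0.0158 0.2298] yaw -3.0177 j6 -1.66 shift now [-0.03 -0.09  3.95] t 11.05 F [ 0.6 -0.1  0.4] w 0.08112793873498474
[272.94724521 170.84233552] [273.4 171. ] [ 0.57232072 -0.08131043  0.148     ] [0.55915011 0.19133018 0.08      ]
```

View pics/s6.png

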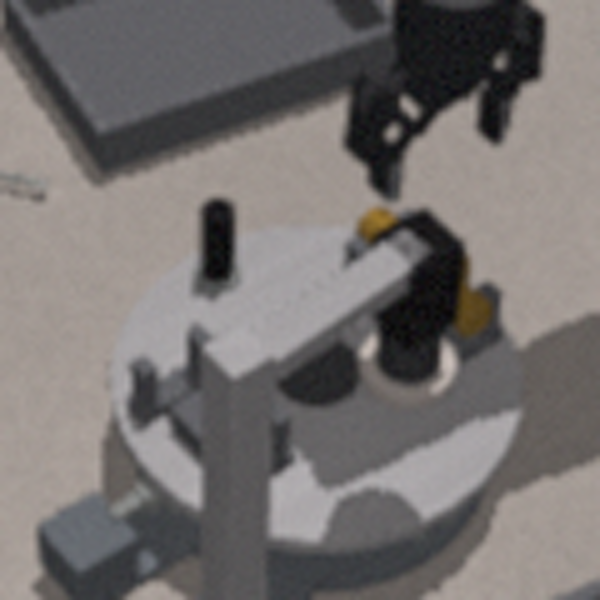

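The handle top sits within half a pixel of where the next detent should put it (273,171). Now I'll go down over the valve's square block.

```bash
python3 -m handwheel '[{"dx":-0.03,"dy":-0.08,"dz":0.6,"ax":0,"ay":0,"az":0},{"dx":0,"dy":0,"dz":0.6,"ax":0,"ay":0,"az":0},{"dx":0,"dy":0,"dz":0.6,"ax":0,"ay":0,"az":0},{"dx":0,"dy":0,"dz":0.6,"ax":0,"ay":0,"az":0},{"dx":0,"dy":0,"dz":0.5,"ax":0,"ay":0,"az":0},{"dx":0,"dy":0,"dz":0.4,"ax":0,"ay":0,"az":0},{"dx":0,"dy":0,"dz":0.4,"ax":0,"ay":0,"az":0},{"dx":0,"dy":0,"dz":0.25,"ax":0,"ay":0,"az":0},{"dx":0,"dy":0,"dz":0,"ax":0,"ay":0,"az":0},{"dx":0,"dy":0,"dz":0,"ax":0,"ay":0,"az":0}]' 0.9
python3 - <<'E'
from h import *
togo([.4693,.0168,.131],np.pi+.122)
p=bot.camera("top");crop(p,220,170,370,320,4,"pics/t7.png")
s=bot.camera("side");crop(s,250,130,370,250,5,"pics/s7.png")
E
```

```text
clock: 12.1
eef_pos: [0.4696, 0.0167, 0.1318]
tool_rot: [0.749, -0.663, 0.0, -0.0]
ft_force: [0.2, 0.0, 0.4]
grip_width: 0.081
turn units [-0. -0.  0.]
shift after turn [-0.01  0.01  0.03]
pos [0.4696 0.0167 0.1318] yaw -3.0191 j6 -1.66 shift now [-0.01  0.01  0.03] t 12.1 F [0.2 0.  0.4] w 0.08097896570251018
```

View pics/s7.png

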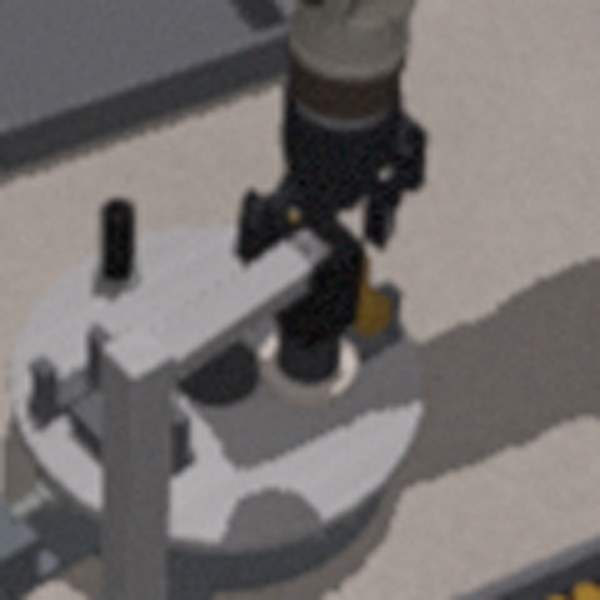

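View pics/t7.png

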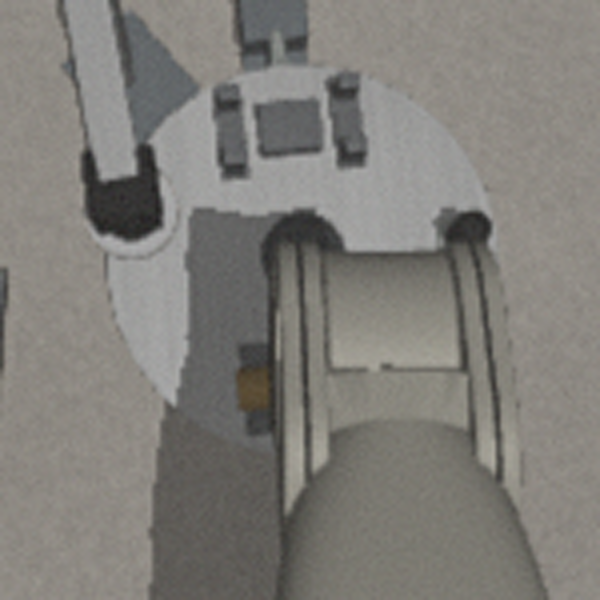

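```bash
python3 -m handwheel '[{"dx":0,"dy":0,"dz":0,"ax":0,"ay":0,"az":0},{"dx":0,"dy":0,"dz":0,"ax":0,"ay":0,"az":0},{"dx":0,"dy":0,"dz":0,"ax":0,"ay":0,"az":0},{"dx":0,"dy":0,"dz":0,"ax":0,"ay":0,"az":0}]' 0.06
```

```text
clock: 12.6
eef_pos: [0.4698, 0.0168, 0.1319]
tool_rot: [0.749, -0.662, 0.0, -0.0]
ft_force: [1.5, 0.5, 1.5]
grip_width: 0.045
```

```bash
python3 -m handwheel '[{"dx":0,"dy":0,"dz":0,"ax":0,"ay":0,"az":0},{"dx":0,"dy":0,"dz":0,"ax":0,"ay":0,"az":0},{"dx":0,"dy":0,"dz":0,"ax":0,"ay":0,"az":0},{"dx":0,"dy":0,"dz":0,"ax":0,"ay":0,"az":0},{"dx":0,"dy":0,"dz":0,"ax":0,"ay":0,"az":0}]' -1 && python3 -m handwheel '[{"dx":0,"dy":0,"dz":-0.2,"ax":0,"ay":0,"az":0},{"dx":0,"dy":0,"dz":-0.3,"ax":0,"ay":0,"az":0},{"dx":0,"dy":0,"dz":-0.4,"ax":0,"ay":0,"az":0},{"dx":0,"dy":0,"dz":-0.5,"ax":0,"ay":0,"az":0},{"dx":0,"dy":0,"dz":-0.5,"ax":0,"ay":0,"az":0},{"dx":0,"dy":0,"dz":-0.5,"ax":0,"ay":0,"az":0},{"dx":0,"dy":0,"dz":-0.5,"ax":0,"ay":0,"az":0},{"dx":0,"dy":0,"dz":-0.5,"ax":0,"ay":0,"az":0},{"dx":0,"dy":0,"dz":-0.5,"ax":0,"ay":0,"az":0},{"dx":0,"dy":0,"dz":-0.3,"ax":0,"ay":0,"az":0},{"dx":0,"dy":0,"dz":0,"ax":0,"ay":0,"az":0}]'
python3 - <<'E'
from h import *
togo([.429,-.367,.24],np.pi/2-.046)
p=bot.camera("top");cv2.imwrite("pics/t8.png",p["img"][:,:,::-1])
s=bot.camera("side");crop(s,230,90,390,250,3.7,"pics/s8.png")
E
```

```text
clock: 13.1
eef_pos: [0.4704, 0.0167, 0.1323]
tool_rot: [0.749, -0.663, 0.001, -0.001]
ft_force: [2.1, 0.1, 5.7]
grip_width: 0.0412
clock: 14.2
eef_pos: [0.4694, 0.0166, 0.2376]
tool_rot: [0.749, -0.663, 0.0, -0.0]
ft_force: [-0.1, -0.1, -3.1]
grip_width: 0.0411
turn units [-1.000e-02  0.000e+00  1.159e+01]
shift after turn [  0.91 -15.4   -0.1 ]
pos [0.4694 0.0166 0.2376] yaw -3.0192 j6 -1.66 shift now [15.03  3.48 -0.1 ] t 14.2 F [-0.1 -0.1 -3.1] w 0.04113574148507253
```

View pics/s8.png

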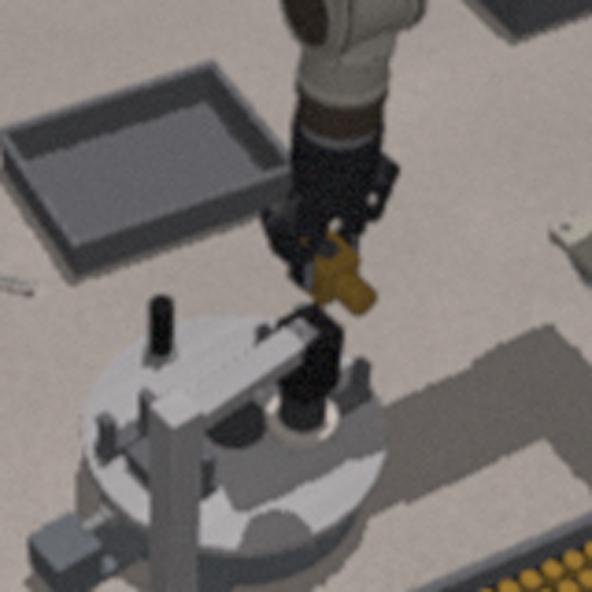

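View pics/t8.png

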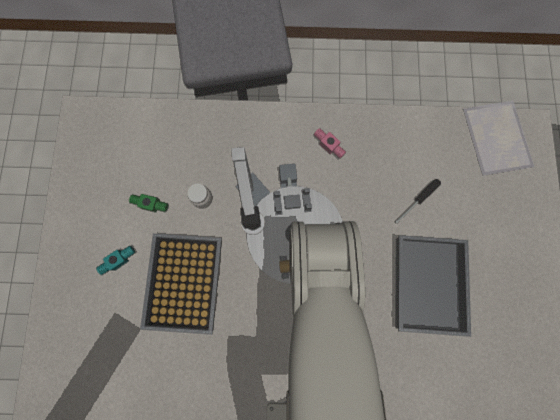

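```bash
python3 -m handwheel '[{"dx":0.3,"dy":0.07,"dz":0,"ax":0,"ay":0,"az":0},{"dx":0.6,"dy":0.14,"dz":0,"ax":0,"ay":0,"az":0},{"dx":0.8,"dy":0.19,"dz":0,"ax":0,"ay":0,"az":0},{"dx":0.8,"dy":0.19,"dz":0,"ax":0,"ay":0,"az":0},{"dx":0.8,"dy":0.19,"dz":0,"ax":0,"ay":0,"az":0},{"dx":0.8,"dy":0.19,"dz":0,"ax":0,"ay":0,"az":0},{"dx":0.8,"dy":0.19,"dz":0,"ax":0,"ay":0,"az":0},{"dx":0.8,"dy":0.19,"dz":0,"ax":0,"ay":0,"az":0},{"dx":0.8,"dy":0.19,"dz":0,"ax":0,"ay":0,"az":0},{"dx":0.8,"dy":0.19,"dz":0,"ax":0,"ay":0,"az":0},{"dx":0.8,"dy":0.19,"dz":0,"ax":0,"ay":0,"az":0},{"dx":0.8,"dy":0.19,"dz":0,"ax":0,"ay":0,"az":0}]' && python3 -m handwheel '[{"dx":0.8,"dy":0.19,"dz":0,"ax":0,"ay":0,"az":0},{"dx":0.8,"dy":0.19,"dz":0,"ax":0,"ay":0,"az":0},{"dx":0.8,"dy":0.19,"dz":0,"ax":0,"ay":0,"az":0},{"dx":0.8,"dy":0.19,"dz":0,"ax":0,"ay":0,"az":0},{"dx":0.8,"dy":0.19,"dz":0,"ax":0,"ay":0,"az":0},{"dx":0.8,"dy":0.19,"dz":0,"ax":0,"ay":0,"az":0},{"dx":0.8,"dy":0.16,"dz":0,"ax":0,"ay":0,"az":0},{"dx":0.4,"dy":0.05,"dz":0,"ax":0,"ay":0,"az":0},{"dx":0,"dy":0,"dz":0,"ax":0,"ay":0,"az":0.4},{"dx":0,"dy":0,"dz":0,"ax":0,"ay":0,"az":0.7},{"dx":0,"dy":0,"dz":0,"ax":0,"ay":0,"az":0.7},{"dx":0,"dy":0,"dz":0,"ax":0,"ay":0,"az":0.7}]' && python3 -m handwheel '[{"dx":0,"dy":0,"dz":0,"ax":0,"ay":0,"az":0.8},{"dx":0,"dy":0,"dz":0,"ax":0,"ay":0,"az":0.8},{"dx":0,"dy":0,"dz":0,"ax":0,"ay":0,"az":0.8},{"dx":0,"dy":0,"dz":0,"ax":0,"ay":0,"az":0.8},{"dx":0,"dy":0,"dz":0,"ax":0,"ay":0,"az":0.8},{"dx":0,"dy":0,"dz":0,"ax":0,"ay":0,"az":0.8},{"dx":0,"dy":0,"dz":0,"ax":0,"ay":0,"az":0.8},{"dx":0,"dy":0,"dz":0,"ax":0,"ay":0,"az":0.8},{"dx":0,"dy":0,"dz":0,"ax":0,"ay":0,"az":0.8},{"dx":0,"dy":0,"dz":0,"ax":0,"ay":0,"az":0.8},{"dx":0,"dy":0,"dz":0,"ax":0,"ay":0,"az":0.8},{"dx":0,"dy":0,"dz":0,"ax":0,"ay":0,"az":0.29}]'
python3 - <<'E'
from h import *
togo([.429,-.367,.034],np.pi/2-.046)
p=bot.camera("top");cv2.imwrite("pics/t9.png",p["img"][:,:,::-1])
s=bot.camera("side");crop(s,200,50,350,200,4,"pics/s9.png")
E
```

```text
clock: 15.5
eef_pos: [0.4432, -0.2117, 0.2357]
tool_rot: [0.749, -0.663, -0.001, 0.0]
ft_force: [0.8, -0.6, -3.6]
grip_width: 0.0412
clock: 16.7
eef_pos: [0.4285, -0.3632, 0.2358]
tool_rot: [-0.611, 0.792, 0.001, -0.0]
ft_force: [-0.1, -0.2, -4.1]
grip_width: 0.0412
clock: 17.9
eef_pos: [0.4286, -0.3631, 0.2359]
tool_rot: [0.024, 1.0, 0.001, -0.001]
ft_force: [0.4, 0.6, -3.2]
grip_width: 0.0413
turn units [ 0.01 -0.01 -0.01]
shift after turn [-0.02 -0.15  8.07]
pos [ 0.4286 -0.3631  0.2359] yaw 1.5228 j6 -0.66 shift now [-0.04 -0.16  8.07] t 17.9 F [ 0.4  0.6 -3.2] w 0.04131184825867241
```

View pics/s9.png

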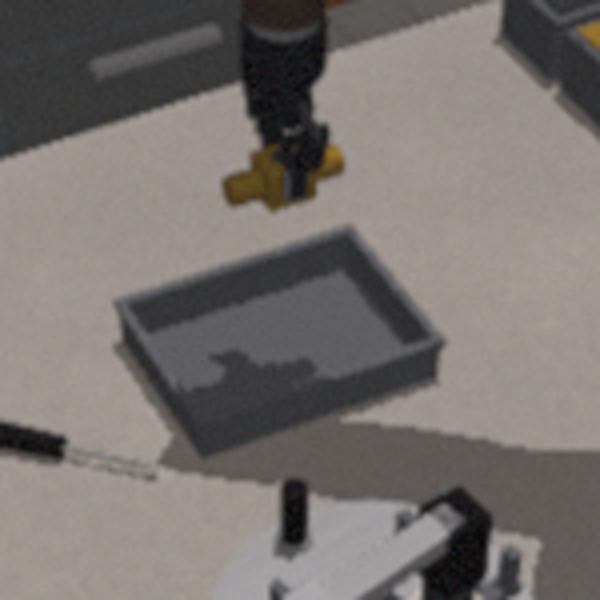

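View pics/t9.png

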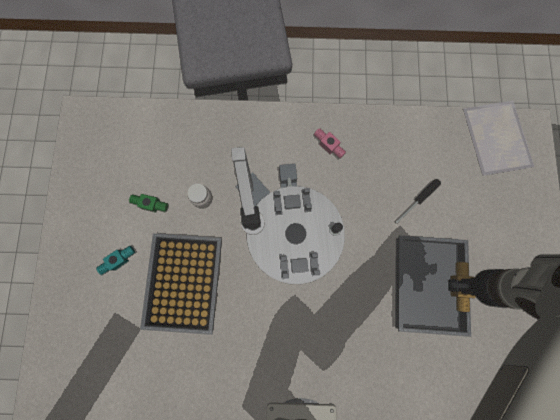

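```bash
python3 -m handwheel '[{"dx":0,"dy":-0.15,"dz":0.4,"ax":0,"ay":0,"az":0},{"dx":0,"dy":0,"dz":0.7,"ax":0,"ay":0,"az":0},{"dx":0,"dy":0,"dz":0.8,"ax":0,"ay":0,"az":0},{"dx":0,"dy":0,"dz":0.8,"ax":0,"ay":0,"az":0},{"dx":0,"dy":0,"dz":0.8,"ax":0,"ay":0,"az":0},{"dx":0,"dy":0,"dz":0.8,"ax":0,"ay":0,"az":0},{"dx":0,"dy":0,"dz":0.8,"ax":0,"ay":0,"az":0},{"dx":0,"dy":0,"dz":0.8,"ax":0,"ay":0,"az":0},{"dx":0,"dy":0,"dz":0.6,"ax":0,"ay":0,"az":0},{"dx":0,"dy":0,"dz":0.5,"ax":0,"ay":0,"az":0},{"dx":0,"dy":0,"dz":0.3,"ax":0,"ay":0,"az":0},{"dx":0,"dy":0,"dz":0.1,"ax":0,"ay":0,"az":0}]' && python3 -m handwheel '[{"dx":0,"dy":0,"dz":0.1,"ax":0,"ay":0,"az":0},{"dx":0,"dy":0,"dz":0.1,"ax":0,"ay":0,"az":0},{"dx":0,"dy":0,"dz":0.1,"ax":0,"ay":0,"az":0},{"dx":0,"dy":0,"dz":0,"ax":0,"ay":0,"az":0}]'
python3 - <<'E'
from h import *
togo([.429,-.367,.034],np.pi/2-.046)
E
```

```text
clock: 19.2
eef_pos: [0.4283, -0.367, 0.0504]
tool_rot: [0.023, 1.0, 0.001, -0.001]
ft_force: [1.1, 0.6, -3.1]
grip_width: 0.0412
clock: 19.6
eef_pos: [0.4289, -0.3673, 0.0441]
tool_rot: [0.023, 1.0, -0.0, 0.0]
ft_force: [0.4, 0.5, -3.6]
grip_width: 0.0413
turn units [-0.    0.    0.01]
shift after turn [-0.    0.01  0.41]
pos [ 0.4289 -0.3673  0.0441] yaw 1.5257 j6 -0.66 shift now [-0.    0.01  0.41] t 19.6 F [ 0.4  0.5 -3.6] w 0.041325979566978366
```

```bash
python3 -m handwheel '[{"dx":0,"dy":0,"dz":0.08,"ax":0,"ay":0,"az":0},{"dx":0,"dy":0,"dz":0.06,"ax":0,"ay":0,"az":0},{"dx":0,"dy":0,"dz":0.06,"ax":0,"ay":0,"az":0},{"dx":0,"dy":0,"dz":0.06,"ax":0,"ay":0,"az":0},{"dx":0,"dy":0,"dz":0,"ax":0,"ay":0,"az":0}]'; python3 -m handwheel '[{"dx":0,"dy":0,"dz":0.04,"ax":0,"ay":0,"az":0},{"dx":0,"dy":0,"dz":0.04,"ax":0,"ay":0,"az":0},{"dx":0,"dy":0,"dz":0,"ax":0,"ay":0,"az":0}]'
```

```text
clock: 20.1
eef_pos: [0.4286, -0.3672, 0.0372]
tool_rot: [0.023, 1.0, 0.0, -0.0]
ft_force: [-0.2, -0.8, -3.8]
grip_width: 0.0415
clock: 20.4
eef_pos: [0.4288, -0.3673, 0.0354]
tool_rot: [0.023, 1.0, 0.0, -0.0]
ft_force: [-0.6, 0.2, -3.4]
grip_width: 0.0411
```

```bash
python3 -m handwheel '[{"dx":0,"dy":0,"dz":0.04,"ax":0,"ay":0,"az":0},{"dx":0,"dy":0,"dz":0,"ax":0,"ay":0,"az":0}]'; python3 -m handwheel '[{"dx":0,"dy":0,"dz":0.03,"ax":0,"ay":0,"az":0},{"dx":0,"dy":0,"dz":0,"ax":0,"ay":0,"az":0}]'
```

```text
clock: 20.6
eef_pos: [0.4288, -0.3673, 0.0345]
tool_rot: [0.023, 1.0, 0.0, -0.0]
ft_force: [0.7, -0.6, -4.3]
grip_width: 0.0411
clock: 20.8
eef_pos: [0.4289, -0.3674, 0.0344]
tool_rot: [0.023, 1.0, -0.0, 0.0]
ft_force: [-1.0, 2.0, 1.6]
grip_width: 0.0414
```

Contact: Fz has gone from −4 to +1.6 N, so the part is on the floor. I'll press half a millimetre more, then release slowly.

```bash
python3 -m handwheel '[{"dx":0,"dy":0,"dz":0.01,"ax":0,"ay":0,"az":0},{"dx":0,"dy":0,"dz":0,"ax":0,"ay":0,"az":0}]'; python3 -m handwheel '[{"dx":0,"dy":0,"dz":0,"ax":0,"ay":0,"az":0},{"dx":0,"dy":0,"dz":0,"ax":0,"ay":0,"az":0},{"dx":0,"dy":0,"dz":0,"ax":0,"ay":0,"az":0},{"dx":0,"dy":0,"dz":0,"ax":0,"ay":0,"az":0}]' 0.7; python3 -m handwheel '[{"dx":0,"dy":0,"dz":-0.2,"ax":0,"ay":0,"az":0},{"dx":0,"dy":0,"dz":-0.5,"ax":0,"ay":0,"az":0},{"dx":0,"dy":0,"dz":-0.8,"ax":0,"ay":0,"az":0},{"dx":0,"dy":0,"dz":-0.8,"ax":0,"ay":0,"az":0},{"dx":0,"dy":0,"dz":-0.8,"ax":0,"ay":0,"az":0},{"dx":0,"dy":0,"dz":-0.8,"ax":0,"ay":0,"az":0},{"dx":0,"dy":0,"dz":-0.8,"ax":0,"ay":0,"az":0},{"dx":0,"dy":0,"dz":-0.8,"ax":0,"ay":0,"az":0},{"dx":0,"dy":0,"dz":-0.8,"ax":0,"ay":0,"az":0},{"dx":0,"dy":0,"dz":-0.8,"ax":0,"ay":0,"az":0},{"dx":0,"dy":0,"dz":-0.4,"ax":0,"ay":0,"az":0},{"dx":0,"dy":0,"dz":0,"ax":0,"ay":0,"az":0}]'
python3 - <<'E'
from h import *
p=bot.camera("top");cv2.imwrite("pics/t10.png",p["img"][:,:,::-1])
s=bot.camera("side");crop(s,190,100,340,250,4,"pics/s10.png")
E
```

```text
clock: 21.0
eef_pos: [0.4288, -0.3674, 0.0344]
tool_rot: [0.023, 1.0, -0.0, 0.0]
ft_force: [-3.0, 2.3, 5.3]
grip_width: 0.041
clock: 21.4
eef_pos: [0.429, -0.3675, 0.0335]
tool_rot: [0.023, 1.0, -0.0, 0.0]
ft_force: [-0.2, 0.2, -0.2]
grip_width: 0.0726
clock: 22.6
eef_pos: [0.4296, -0.368, 0.2235]
tool_rot: [0.023, 1.0, -0.001, 0.002]
ft_force: [0.5, -0.6, 0.3]
grip_width: 0.073
```

View pics/s10.png

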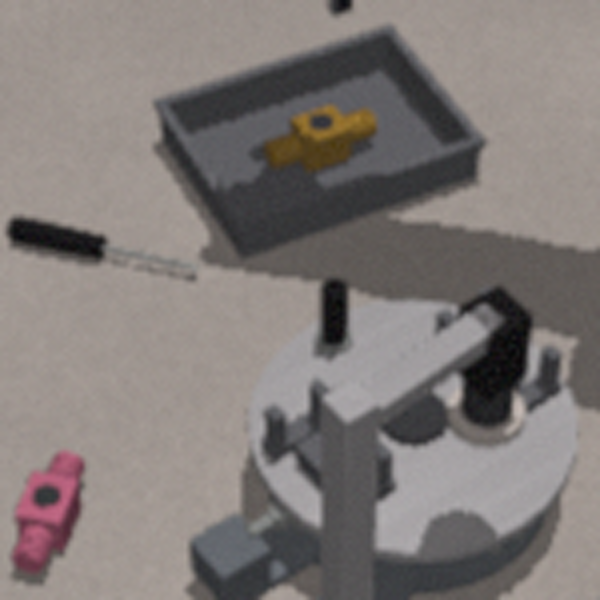

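View pics/t10.png

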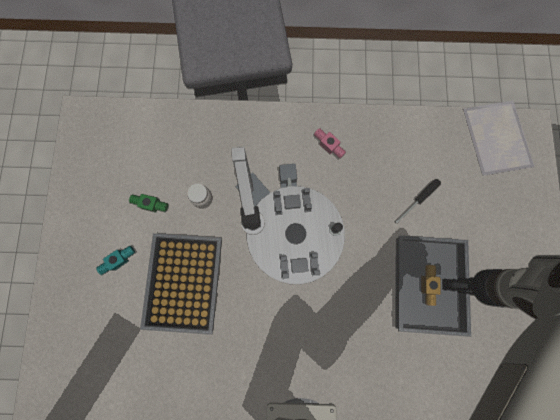

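```bash
python3 - <<'E'
from h import *
a=cv2.imread("pics/t10.png");b=cv2.imread("pics/top0.png");c=cv2.imread("pics/t9.png")
cv2.imwrite("pics/t11.png",cv2.resize(a[140:290,220:370],None,fx=4,fy=4,interpolation=cv2.INTER_CUBIC))
d=lambda A,B,x:round(float(np.abs(A[x[1]:x[3],x[0]:x[2]].astype(int)-B[x[1]:x[3],x[0]:x[2]]).mean()),1)
print("jar",d(a,b,(185,180,217,218)),"driver",d(a,b,(390,175,445,228)),"plain",d(a,b,(80,120,130,170)),"table vs before placing",d(a,c,(245,185,345,285)))
p={**bot.camera("top")};ax=np.array([.5593,.0284])
E
```

```text
jar 4.4 driver 4.3 plain 4.4 table vs before placing 2.5
```

View pics/t11.png

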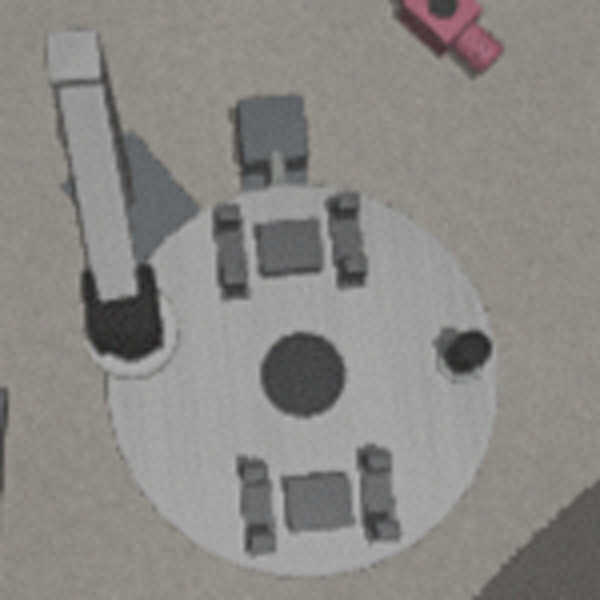

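```bash
python3 - <<'E'
from h import *
p=bot.camera("top");ax=np.array([.5593,.0284])
A=[at(p,220+q[0]/4,140+q[1]/4,.148)[:2]-ax for q in((325,533),(468,350))]
print(np.arctan2(A[1][1],A[1][0])-np.arctan2(A[0][1],A[0][0])-0, bot.get_obs()["clock"])
print(bot.job_done())
E
```

```text
1.547766161412635 22.8
the job is handed in; nothing more can be done
None
```

I swung the turntable a quarter turn anticlockwise by its handle, with the handle loosely caged between the jaws. Then I lifted the brass valve body out of its cradle and set it down flat in the middle of the empty grey tray. The job was handed in at 22.8 s.

**Turntable angle:** I could not read the joint angle, so I took it from the pictures. At the end of the swing the tool had swept 1.571 rad, the valve's shift in the top picture gave 1.572, and the opposite cradle block gave 1.595. The last check, by the handle top, gave 1.548. The estimates disagree by about ±0.02 rad, which is roughly one pixel. That is well inside the detent's 0.07 rad pull-in. The table showed no change before and after placing the valve.

**Valve:** contact with the tray floor was about 5 N before release. The final pictures show it lying flat and level, clear of the tray walls.

**Jar and screwdriver:** their picture areas changed no more than the plain bench did (4.4 and 4.3 against 4.4), so both are undisturbed.

**Robot:** the gripper was empty and touching nothing at hand-in. The wrist force readings, taken at the end of each move, stayed below about 7 N. My first move was refused for its row format and moved nothing.

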